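# Make up the kiln columns to one height

## Robot

A 6-joint arm with a two-finger parallel gripper is mounted at the origin on the work surface. World frame = base frame: x ahead of the robot, y to its left, z up, the work surface at z = 0. Lengths are in m, angles in rad, forces in N, time in s.
With the tool pointing down it reaches from about 0.275 to 0.825 m from the base axis. Payload 4.9 kg.
Tool frame: the origin (TCP) lies on the centre line of the jaws, within the pads' length; the fingertips stand 8 mm ahead of it and the grasp point (between the pads) lies 11 mm behind it; z points along the fingers, y is the line along which they close (so a half turn about z gives the same grasp; the last joint's range is limited). The gripper opens to 85 mm and grips with 20 to 120 N. Pads are 22 mm wide; open, the fingers measure 114 mm over their backs; the gripper's body (76 mm by 85 mm) begins 54 mm behind the grasp point. The pads swing forward as they close: fully open they stand 13 mm farther back than shut.
Start: joints at [-1.243, 0.326, -0.193, 1.052, 0, 1.437], TCP at [0.245, -0.492, 0.239] pointing down, gripper open.
Joint ranges: [-2.65, 2.65], [-0.97, 1.79], [-1.3, 1.35], [-1.93, 2.1], [-1.47, 1.37], [-3.14, 3.14]. Speed limits (rad/s): [2.57, 2.57, 3.14, 3.14, 3.14, 3.14].

## Interface

Orientations are given as a unit quaternion [w, x, y, z].
In Python, from station import ctrl gives the robot as it stands.
- The arm moves only by the tool jog_arm, never from a script. Its arguments are lists of equal length, an entry for each row: "offset": the shift along the tool's x, y, z in mm, a list of three; "turn": the turn about the tool's z in rad. In form: {"offset": [[tx, ty, tz], ...], "turn": [turn, ...]}. A call has 1 to 8 rows; each row is the pose to reach, as a shift and turn from the pose commanded when the call began, along the tool's axes at that moment; what a row does not reach only later rows make up. A row lasts 1/10 s, in which the tool goes at most 50 mm and 8.59 degrees, less where a joint would pass 70% of its speed; a pose out of reach is approached as far as the arm can. A call with a gripper value outside its range is refused whole. "grip" is the opening, from 0 (shut) to 1 (fully open), set as the call begins (left out, the last holds). The fingers move at their own pace and stop on an object; "force" is the grip in N (left out, the last holds). Time passes only in rows, so rows that repeat a pose let the fingers close. It gives the time, the measured TCP pose, the force, the opening and the grip force at its end, in the units of the state.
- ctrl.sense(): the state, without advancing time (a new reading comes with each control period).
- ctrl.grab_frame(name): name is "scene" or "top" or "wrist"; returns a dict with "image" (480x640x3 uint8, red, green, blue), "vertical_fov" (degrees; the focal length in pixels is half the picture's height over the tangent of half this angle, whatever the lens; pixels are square), "cx", "cy" (the principal point, pixels), "D" ([k1, k2, p1, p2, k3] as OpenCV has them; the pictures are not rectified), "world_from_camera" (4x4, takes a point from camera to world coordinates). Camera axes: x right, y down, z forward; pixel columns grow to the right and rows downward; lengths in m; the calibration is good to about 2 mm. A picture is of the moment at which its call begins. There is no depth.
- ctrl.job_done(): hands the job in; it is judged then, once.
The state is a dict: "t": time; "q": joint angles; "qvel": joint speeds; "effort": joint torques, N m; "eef_pos": TCP position; "tool_rot": TCP orientation; "ft_force": force on the tool from outside, world axes, zero at the start; "moment": the same for the moment, N m; "opening": opening from 0.0 (shut) to 1.0 (fully open); "grasp_force": force on a finger pad.
Only numpy, scipy, OpenCV 4.12 (cv2) and the standard library are available. Lean on these libraries where they do the work, as an engineer would, in place of code of your own. Each camera call takes 0.05 s, during which the arm holds its last target. There are 200 camera calls.

## Task

On the kiln base three posts of different heights stand as column feet around the glazed jars; the next kiln shelf must lie level on them, 125 mm above this one. From the loose posts on the bench pick out the three that make each column exactly 125 mm tall and set one on each foot, centred, with its sides in line with the foot's, set down and not dropped. Leave the feet and the jars where they stand and the two odd posts on the bench.

Things in the scene. Friction and masses are not known exactly. Their poses are not given: they have to be found in the camera images.
- base_low_top (a point): Column foot: a short square kiln post of buff fireclay, 40 x 40 mm, with a small dark hole in the middle of its top, 25 mm tall, standing loose (held only by its weight) on the kiln shelf, a white slab 250 x 300 mm whose top is 65 mm above the bench (it lies on a brick-floored steel kiln base 360 x 420 mm, 50 mm high). It needs one post more on top. The point is the centre of its top face; z up, x and y square to its sides.
- base_mid_top (a point): Column foot: a medium square kiln post of buff fireclay, 40 x 40 mm, with a small dark hole in the middle of its top, 50 mm tall, standing loose (held only by its weight) on the kiln shelf, a white slab 250 x 300 mm whose top is 65 mm above the bench (it lies on a brick-floored steel kiln base 360 x 420 mm, 50 mm high). It needs one post more on top. The point is the centre of its top face; z up, x and y square to its sides.
- base_high_top (a point): Column foot: a tall square kiln post of buff fireclay, 40 x 40 mm, with a small dark hole in the middle of its top, 75 mm tall, standing loose (held only by its weight) on the kiln shelf, a white slab 250 x 300 mm whose top is 65 mm above the bench (it lies on a brick-floored steel kiln base 360 x 420 mm, 50 mm high). It needs one post more on top. The point is the centre of its top face; z up, x and y square to its sides.
- post_25_mid (a point): Loose square kiln post of buff fireclay, 40 x 40 mm, with a small dark hole in the middle of its top, 25 mm tall, standing upright on the bench at the start. The point is its centre, 12.5 mm above its underside; z up along the post, x and y square to its sides.
- post_50_mid (a point): Loose square kiln post of buff fireclay, 40 x 40 mm, with a small dark hole in the middle of its top, 50 mm tall, standing upright on the bench at the start. The point is its centre, 25 mm above its underside; z up along the post, x and y square to its sides.
- post_75_mid (a point): Loose square kiln post of buff fireclay, 40 x 40 mm, with a small dark hole in the middle of its top, 75 mm tall, standing upright on the bench at the start. The point is its centre, 37.5 mm above its underside; z up along the post, x and y square to its sides.
- post_100_mid (a point): Loose square kiln post of buff fireclay, 40 x 40 mm, with a small dark hole in the middle of its top, 100 mm tall, standing upright on the bench at the start. The point is its centre, 50 mm above its underside; z up along the post, x and y square to its sides.
- post_125_mid (a point): Loose square kiln post of buff fireclay, 40 x 40 mm, with a small dark hole in the middle of its top, 125 mm tall, standing upright on the bench at the start. The point is its centre, 62.5 mm above its underside; z up along the post, x and y square to its sides.
- jar_a: Small waisted ware jar, cream with blue bands, 58 mm wide at its widest and 96 mm tall, standing loose on the kiln shelf between the columns, freshly glazed. Origin: centre of its underside; z up.
- jar_b: A second jar like jar_a, near a corner of the same kiln shelf. Origin: centre of its underside; z up.
Things that resemble listed ones, but are neither listed nor needed, are in the scene too. What is shaped like the jar_a but red or turquoise is not meant.

How it is judged:
By the outcome, as a careful person would: the job done as asked, in the order asked, and still so for the second after the job is handed in, with the robot touching nothing.
It also fails if it takes over 86 s, if anything falls off the work surface, if the arm or the gripper's body presses on something with over 40 N, if the wrist force passes 120 N, or if a joint passes its speed limit or range.

## Working session

There is one attempt and no reset: what is moved stays moved. The work goes in short steps, Python scripts to look and compute and a tool call to move; the robot and the scene stay as the last step left them, time stands still between calls to the robot, and variables do not carry over. Pictures are saved under pics/ and viewed, at most 14 in all, crops included, and the job is handed in when it is done.

Besides the shell and the picture viewer there is one more tool, called after "Emit:" as a command line: name --pt "numbers of a row" for each row, then --argument value for the rest. jog_arm: Moves the arm, as the interface text tells. Its arguments: {"type":"object","properties":{"offset":{"type":"array","items":{"type":"array","items":{"type":"number"}}},"turn":{"type":"array","items":{"type":"number"}},"grip":{"type":"number"},"force":{"type":"number"}},"required":["offset","turn"]}

```bash
ls; mkdir -p pics; cat > h.py <<'E'
import numpy as np,cv2,pickle
from station import ctrl
def grab(n,tag):
    f=ctrl.grab_frame(n); cv2.imwrite(f'pics/{tag}.png',f['image'][:,:,::-1]); pickle.dump(f,open(f'pics/{tag}.pkl','wb')); return f
def load(tag): return pickle.load(open(f'pics/{tag}.pkl','rb'))
def K(f):
    F=240/np.tan(np.radians(f['vertical_fov'])/2); return np.array([[F,0,f['cx']],[0,F,f['cy']],[0,0,1.]])
def ray(f,p):
    u=cv2.undistortPoints(np.array(p,float).reshape(-1,1,2),K(f),np.array(f['D'],float)).reshape(-1,2)
    T=np.array(f['world_from_camera']); d=np.c_[u,np.ones(len(u))]@T[:3,:3].T
    return T[:3,3],d
def onz(f,p,z):
    o,d=ray(f,p); return o+d*((z-o[2])/d[:,2])[:,None]
def proj(f,P):
    T=np.linalg.inv(np.array(f['world_from_camera']))
    r,_=cv2.Rodrigues(T[:3,:3]); return cv2.projectPoints(np.array(P,float).reshape(-1,1,3),r,T[:3,3],K(f),np.array(f['D'],float))[0].reshape(-1,2)
E
python3 - <<'E'
from h import *
for n in('scene','top','wrist'):
    f=grab(n,n+'0'); print(n,f['vertical_fov'],np.round(f['world_from_camera'],3).tolist())
s=ctrl.sense();print(s['t'],s['eef_pos'],s['tool_rot'],s['opening'])
E
```

```text
pics
scene 57.03112954459878 [[-0.332, 0.734, -0.592, 1.004], [0.943, 0.253, -0.216, 0.254], [-0.009, -0.63, -0.777, 0.868], [0.0, 0.0, 0.0, 1.0]]
top 52.84789806135349 [[-0.025, -0.981, 0.194, 0.19], [-1.0, 0.023, -0.008, 0.046], [0.003, -0.194, -0.981, 1.399], [0.0, 0.0, 0.0, 1.0]]
wrist 58.432008896780694 [[0.446, -0.845, -0.294, 0.32], [-0.895, -0.422, -0.144, -0.454], [-0.002, 0.328, -0.945, 0.372], [0.0, 0.0, 0.0, 1.0]]
0.15 [ 0.24491772 -0.49196715  0.23868432] [-6.76768851e-04  9.73462991e-01  2.28843489e-01 -7.16297914e-05] 0.9954153651342694
```

View pics/scene0.png

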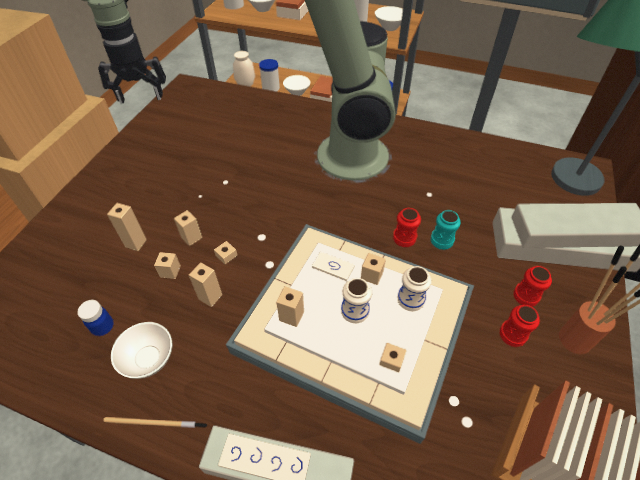

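View pics/top0.png

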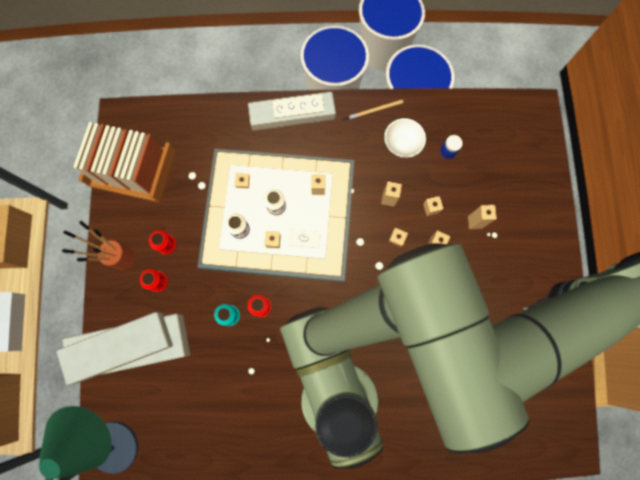

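The scene view shows five loose posts: tallest at (125,227), then (205,284), (188,228), (168,265) and lowest (225,252). The feet are low (394,355), mid (373,268) and high (290,305). The cream and blue jars are at (356,300) and (415,288); the red and turquoise ones are decoys. I'll enlarge both views to check the heights.

```bash
python3 - <<'E'
from h import *
a=cv2.imread('pics/scene0.png');b=cv2.imread('pics/top0.png')
A=cv2.resize(a[195:315,100:260],(800,600),interpolation=cv2.INTER_CUBIC);cv2.imwrite('pics/cA.png',A)
# triangulate holes
def holes(img,pts,r):
    g=cv2.cvtColor(img,cv2.COLOR_BGR2GRAY).astype(float);out=[]
    for x,y in pts:
        w=g[y-r:y+r+1,x-r:x+r+1]; k=np.clip(np.percentile(w,60)-20-w,0,None); yy,xx=np.mgrid[-r:r+1,-r:r+1]
        out.append((x+(k*xx).sum()/k.sum(),y+(k*yy).sum()/k.sum()))
    return out
S=[(119,209),(204,269),(186,217),(167,259),(225,247),(394,354),(374,260),(290,295)]
T=[(488,212),(393,187),(440,239),(433,205),(399,237),(241,180),(272,239),(318,183)]
fs,ft=load('scene0'),load('top0')
S,T=holes(a,S,5),holes(b,T,4)
o1,d1=ray(fs,S);o2,d2=ray(ft,T)
for i in range(8):
    A_=np.c_[d1[i],-d2[i]];x,*_=np.linalg.lstsq(A_,o2-o1,rcond=None)
    p,q=o1+d1[i]*x[0],o2+d2[i]*x[1];print(np.round(S[i],1),np.round(T[i],1),np.round((p+q)/2,4),np.round(np.linalg.norm(p-q)*1e3,1))
E
```

```text
[118.3 209.1] [488.3 211.8] [ 0.5036 -0.4216  0.1301] 0.0
[202.8 269.9] [393.4 188.7] [ 0.5797 -0.1637  0.1082] 4.6
[184.7 216.8] [440.4 240.2] [ 0.4372 -0.2957  0.0787] 1.3
[164.5 259. ] [434.6 203.6] [ 0.5502 -0.2925  0.0524] 0.8
[224.3 247.1] [398.5 236. ] [ 0.4608 -0.1851  0.0342] 0.4
[393.2 354.2] [241.3 179. ] [0.6249 0.2622 0.0914] 0.8
[373.4 261.7] [271.5 237.8] [0.4474 0.1739 0.117 ] 0.8
[289.1 296.6] [317.6 180.4] [0.5989 0.0452 0.1415] 0.3
```

View pics/cA.png

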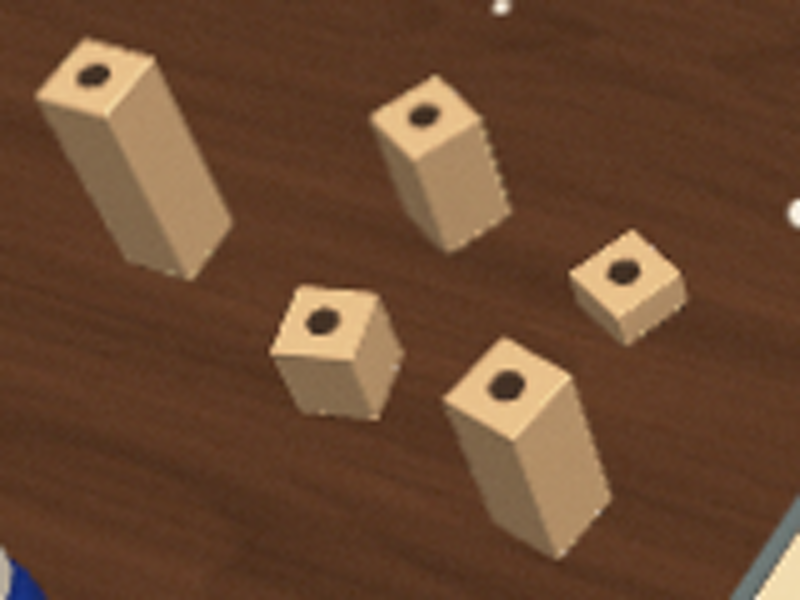

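Triangulated heights (130, 108, 79, 52, 34 mm) confirm which post is which: 125 at (118,209), 100 at (203,270), 75 at (185,217), 50 at (165,259) and 25 at (224,247). The pairing is 100 on low, 75 on mid and 50 on high. I'll move over the posts for a wrist view.

Emit:
jog_arm --pt "40 -12 -11" --pt "84 -26 -22" --pt "126 -39 -34" --pt "168 -52 -45" --pt "210 -64 -56" --pt "252 -77 -68" --pt "294 -90 -79" --pt "336 -103 -90" --turn '[0,0,0,0,0,0,0,0]' --grip 0.8

```text
t: 0.95
eef_pos: [0.501, -0.2489, 0.3296]
tool_rot: [-0.0, 0.973, 0.229, -0.0]
ft_force: [1.1, -0.6, -0.5]
opening: 0.796
grasp_force: 0.0
```

Emit:
jog_arm --pt "0 0 0" --pt "0 0 0" --pt "0 0 0" --turn '[0,0,0]'

```text
t: 1.25
eef_pos: [0.4992, -0.2509, 0.3286]
tool_rot: [-0.0, 0.974, 0.228, -0.001]
ft_force: [0.4, -0.6, 0.3]
opening: 0.8
grasp_force: 0.0
```

```bash
python3 - <<'E'
from h import *
grab('wrist','w1');grab('top','t1')
s=ctrl.sense();print(s['t'],s['eef_pos'],s['tool_rot'],s['opening'],np.round(s['q'],2))
E
```

```text
1.35 [ 0.49893086 -0.25130575  0.32874688] [-3.73780670e-04  9.73682868e-01  2.27906379e-01 -4.64958478e-04] 0.8022078492370537 [-0.6   0.3   0.    1.27 -0.    2.08]
```

View pics/w1.png

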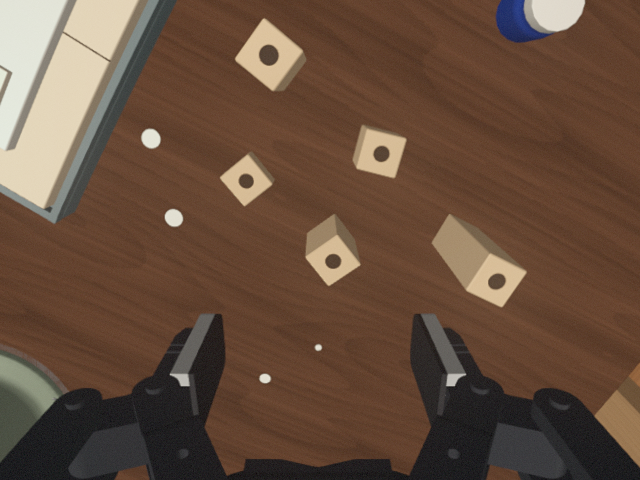

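The wrist view shows all five posts: 100 at (269,55), 50 at (381,153), 25 at (246,181), 75 at (333,261) and 125 at (497,282). I'll fit the bright top faces on their planes.

```bash
cat >> h.py <<'E'
def topface(f,seed,z,thr=None,r=60):
    """bright top face around hole seed -> centre, side angle mod 90, sizes (m)"""
    g=cv2.GaussianBlur(f['image'][:,:,0],(3,3),0)
    x,y=map(int,seed)
    m=((g>thr)*255).astype(np.uint8); w=np.zeros_like(m); w[max(0,y-r):y+r,max(0,x-r):x+r]=1; m*=w
    cs,_=cv2.findContours(m,cv2.RETR_EXTERNAL,cv2.CHAIN_APPROX_NONE)
    c=[c for c in cs if cv2.pointPolygonTest(c,(float(x),float(y)),False)>=0]
    if not c: return None
    P=onz(f,max(c,key=cv2.contourArea).reshape(-1,2),z)
    (cx,cy),sz,a=cv2.minAreaRect((P[:,:2]*1e3).astype(np.float32))
    return round(cx,1),round(cy,1),np.round(sz,1),round(a%90,1)
E
python3 - <<'E'
from h import *
f=load('w1')
for n,s,h in(('100',(269,55),.1),('50',(381,153),.05),('75',(333,261),.075)):
    g=f['image'][:,:,0];x,y=s
    print(n,'hole',np.round(onz(f,[s],h)[0]*1e3,1), [ (t,topface(f,s,h,t)) for t in (185,195,205)])
    print(g[y-45:y+46:6,x],g[y,x-45:x+46:6])
E
```

```text
100 hole [ 580.3 -166.8  100. ] [(185, (580.1, -166.1, array([38.1, 38.2]), 77.5)), (195, (580.1, -166.0, array([37.7, 37.7]), 77.5)), (205, (580.1, -165.9, array([37. , 37.2]), 77.6))]
[ 93  99 167 221 220 219  83  83  86  80 218 219 219 163  99  97] [ 91  93 125 220 221 220  84  84  84 141 220 219 220 122  98 102]
50 hole [ 549.1 -292.7   50. ] [(185, (548.6, -292.1, array([38.1, 38.8]), 12.8)), (195, (548.7, -292.2, array([37.4, 37.8]), 12.8)), (205, (548.7, -292.2, array([36.4, 37. ]), 12.7))]
[102 102 106  98 178 215 215  89  89 194 216 195 109 109 103 108] [106 108 109 150 199 215 204  89  89 203 214 152  93  96 101 102]
75 hole [ 438.4 -296.9   75. ] [(185, (438.8, -295.9, array([38.3, 37.9]), 63.2)), (195, (438.8, -295.9, array([37.5, 37.2]), 62.9)), (205, (438.7, -296.0, array([36.6, 36.3]), 62.9))]
[151 155 156 153 214 214 214  87  89 215 214 194 101 105 102 100] [105 103  98 100 214 214 209  92  88 215 215 214 106 105  99 103]
```

Emit:
jog_arm --pt "16 -6 15" --pt "32 -12 40" --pt "48 -18 70" --pt "64 -24 100" --pt "80 -30 130" --pt "95 -35 155" --pt "110 -40 170" --pt "110 -40 170" --turn '[-0.13,-0.26,-0.39,-0.52,-0.65,-0.78,-0.89,-0.89]'

```text
t: 2.15
eef_pos: [0.5792, -0.165, 0.1564]
tool_rot: [-0.002, 0.78, 0.626, -0.001]
ft_force: [0.1, 0.1, 0.2]
opening: 0.799
grasp_force: 0.0
```

Emit:
jog_arm --pt "0 0 0" --pt "0 0 0" --turn '[0,0]'

```text
t: 2.35
eef_pos: [0.5806, -0.167, 0.1604]
tool_rot: [0.001, 0.781, 0.624, 0.0]
ft_force: [-0.2, -0.2, 0.1]
opening: 0.798
grasp_force: 0.0
```

```bash
cat >> h.py <<'E'
def phi(s): r=s['tool_rot']; return 2*np.degrees(np.arctan2(r[2],r[1]))
def go(x,y,z,ph):
    """jog numbers (mm, rad) from measured pose to target (mm, deg)"""
    s=ctrl.sense();p=np.array(s['eef_pos'])*1e3;a=phi(s);c,n=np.cos(np.radians(a)),np.sin(np.radians(a))
    dx,dy,dz=np.array([x,y,z])-p;d=(a-ph+180)%360-180
    print('t',round(s['t'],2),'pos',p.round(1),'phi',round(a,1),'->',np.round([dx*c+dy*n,dx*n-dy*c,-dz],1),'turn',round(np.radians(d),3),'q6',np.round(s['q'][5],2),'op',round(s['opening'],3),'F',np.round(s['ft_force'],1))
E
python3 -c "
from h import *
go(580,-166,75,77.5)"
```

```text
t 2.35 pos [ 580.6 -167.   160.4] phi 77.3 -> [ 0.8 -0.8 85.4] turn -0.004 q6 1.39 op 0.798 F [-0.2 -0.2  0.1]
```

Emit:
jog_arm --pt "1 0 20" --pt "1 0 45" --pt "1 0 65" --pt "1 0 80" --pt "1 0 85" --pt "1 0 85" --turn '[0,0,0,0,0,0]'

```text
t: 2.95
eef_pos: [0.5806, -0.1653, 0.0746]
tool_rot: [0.0, 0.781, 0.625, -0.0]
ft_force: [-0.7, 0.3, 0.8]
opening: 0.804
grasp_force: 0.0
```

Emit:
jog_arm --pt "0 0 0" --pt "0 0 0" --pt "0 0 0" --pt "0 0 0" --pt "0 0 0" --pt "0 0 0" --turn '[0,0,0,0,0,0]' --grip 0.3 --force 50

```text
t: 3.55
eef_pos: [0.5819, -0.1652, 0.0758]
tool_rot: [0.001, 0.78, 0.626, 0.001]
ft_force: [0.2, -0.9, 6.1]
opening: 0.462
grasp_force: 51.7
```

Emit:
jog_arm --pt "0 0 -10" --pt "0 0 -40" --pt "0 0 -80" --pt "0 0 -125" --pt "0 0 -170" --pt "0 0 -210" --pt "0 0 -235" --pt "0 0 -245" --turn '[0,0,0,0,0,0,0,0]'

```text
t: 4.35
eef_pos: [0.5816, -0.1648, 0.3227]
tool_rot: [0.002, 0.78, 0.626, 0.001]
ft_force: [-0.1, -0.7, -3.0]
opening: 0.46
grasp_force: 51.1
```

Emit:
jog_arm --pt "20 -3 0" --pt "60 -10 0" --pt "110 -18 0" --pt "160 -27 0" --pt "210 -35 0" --pt "260 -43 0" --pt "305 -51 0" --pt "331 -55 0" --turn '[0,0,0,0,0,0,0,0]'

```text
t: 5.15
eef_pos: [0.5976, 0.1742, 0.3175]
tool_rot: [-0.001, 0.779, 0.627, -0.001]
ft_force: [1.2, 0.0, -2.7]
opening: 0.46
grasp_force: 51.0
```

Emit:
jog_arm --pt "0 0 0" --pt "0 0 0" --pt "0 0 0" --turn '[0,0,0]'

```text
t: 5.45
eef_pos: [0.5987, 0.1694, 0.3184]
tool_rot: [-0.0, 0.78, 0.625, -0.001]
ft_force: [0.3, -0.3, -2.0]
opening: 0.459
grasp_force: 51.0
```

```bash
python3 -c "
from h import *
grab('wrist','w2');go(625,262,165,77)"
```

```text
t 5.5 pos [598.9 169.2 318.7] phi 77.4 -> [ 96.3   5.2 153.7] turn 0.006 q6 1.95 op 0.463 F [-0.3 -1.1 -2.5]
```

View pics/w2.png

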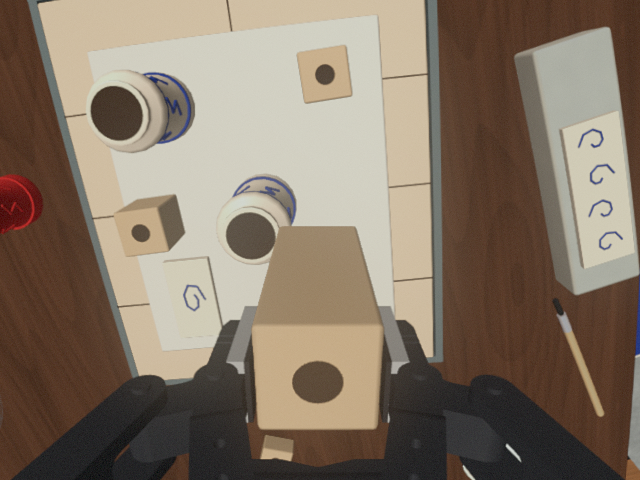

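The wrist view shows the low foot at (325,74), the mid foot at (140,233), both jars and the held post's top at (318,382). I'll measure the feet against the held post.

```bash
cat >> h.py <<'E'
def facem(f,seed,z,rb,lo,r=60):
    im=cv2.GaussianBlur(f['image'],(3,3),0).astype(int)
    g=np.where((im[:,:,0]-im[:,:,2]>rb)&(im[:,:,0]>lo),255,0).astype(np.uint8)
    return topface(dict(f,image=np.dstack([g]*3)),seed,z,127,r)
E
python3 -c "
from h import *
f=load('w2');im=f['image'].astype(int)
for n,s in(('low',(325,74)),('mid',(140,233)),('held',(318,382))):
    x,y=s;r=66 if n=='held' else 36
    print(n,[(int(a),int(b)) for a,b in zip(im[y,x-r:x+r+1:4,0],(im[:,:,0]-im[:,:,2])[y,x-r:x+r+1:4])]); r=36 if n!='held' else 60
    print([(int(a),int(b)) for a,b in zip(im[y-r:y+r+1:4,x,0],(im[:,:,0]-im[:,:,2])[y-r:y+r+1:4,x])])
"
```

```text
low [(210, 15), (209, 15), (211, 16), (195, 60), (199, 60), (201, 58), (202, 61), (80, 25), (84, 26), (84, 28), (81, 26), (85, 28), (202, 60), (199, 59), (200, 59), (165, 41), (209, 13), (209, 15), (209, 15)]
[(209, 13), (209, 14), (209, 14), (203, 61), (202, 60), (201, 60), (203, 60), (81, 26), (83, 24), (84, 28), (86, 25), (81, 24), (199, 61), (199, 59), (200, 59), (193, 60), (212, 15), (209, 14), (209, 15)]
mid [(206, 45), (206, 46), (206, 46), (206, 45), (197, 61), (198, 59), (197, 61), (101, 36), (86, 26), (88, 29), (91, 25), (93, 29), (197, 61), (198, 59), (195, 59), (143, 45), (106, 27), (103, 28), (106, 30)]
[(210, 17), (159, 51), (161, 50), (181, 55), (198, 60), (197, 60), (198, 60), (91, 29), (93, 29), (88, 29), (88, 25), (107, 38), (197, 59), (198, 61), (195, 60), (209, 18), (207, 17), (209, 18), (208, 32)]
held [(60, 15), (192, 60), (199, 63), (198, 62), (199, 60), (200, 59), (199, 62), (198, 61), (198, 62), (198, 60), (122, 46), (95, 36), (94, 37), (93, 41), (92, 34), (93, 34), (89, 33), (93, 35), (95, 34), (91, 37), (89, 36), (92, 35), (89, 35), (198, 63), (197, 63), (197, 63), (197, 61), (196, 61), (197, 62), (196, 60), (196, 63), (188, 61), (106, 38), (63, 17)]
[(155, 54), (191, 61), (197, 61), (197, 62), (197, 62), (199, 61), (197, 61), (197, 63), (197, 63), (198, 63), (96, 36), (92, 36), (92, 35), (95, 37), (92, 36), (91, 36), (94, 37), (93, 38), (92, 33), (91, 38), (94, 35), (199, 61), (199, 61), (197, 61), (198, 61), (196, 61), (199, 62), (103, 44), (103, 53), (100, 50), (94, 48)]
```

```bash
python3 -c "
from h import *
f=load('w2')
print('low',facem(f,(325,74),.09,45,150),onz(f,[(325,74)],.09)[0])
print('mid',facem(f,(140,233),.115,53,178),onz(f,[(140.5,233)],.115)[0])
print('mid',facem(f,(140,233),.115,52,170))
print('held',facem(f,(318,382),.343,45,180,90),onz(f,[(318,382)],.343)[0])
# jars rims: world centre at z=.161
print('jars',onz(f,[(117,113),(251,235)],.161))
s=ctrl.sense();print(s['eef_pos'],phi(s))
"
```

```text
low (623.6, 262.9, array([38.4, 38.4]), 86.1) [0.62421807 0.2627896  0.09      ]
mid (446.5, 175.4, array([38.8, 37.7]), 85.6) [0.44644865 0.17424068 0.115     ]
mid (446.6, 175.4, array([39.1, 38.1]), 85.3)
held (597.8, 170.7, array([37.9, 37.2]), 77.5) [0.59805522 0.16950418 0.343     ]
jars [[0.48291872 0.26815819 0.161     ]
 [0.54781223 0.16597454 0.161     ]]
[0.59886537 0.16915011 0.31871182] 77.36514369959829
```

Emit:
jog_arm --pt "20 1 0" --pt "50 2 0" --pt "80 4 15" --pt "96 5 50" --pt "96 5 90" --pt "96 5 120" --pt "96 5 135" --pt "96 5 138" --turn '[-0.05,-0.1,-0.152,-0.152,-0.152,-0.152,-0.152,-0.152]'

```text
t: 6.3
eef_pos: [0.6234, 0.261, 0.1783]
tool_rot: [-0.001, 0.731, 0.682, -0.002]
ft_force: [-0.8, -0.0, -2.3]
opening: 0.462
grasp_force: 51.0
```

Emit:
jog_arm --pt "0 0 0" --pt "0 0 0" --pt "0 0 0" --turn '[0,0,0]'

```text
t: 6.6
eef_pos: [0.6259, 0.2629, 0.183]
tool_rot: [0.001, 0.731, 0.683, 0.001]
ft_force: [-0.7, -0.1, -1.6]
opening: 0.459
grasp_force: 51.0
```

```bash
python3 -c "
from h import *
go(624.9,262,166,86.1)
import shutil
s=grab('scene','s3');f=grab('wrist','w3')
a=cv2.resize(s['image'][290:380,340:460],(800,600));
cv2.imwrite('pics/c3.png',a[:,:,::-1])
print(facem(f,(318,382),ctrl.sense()['eef_pos'][2]+.0243,45,180,90))
"
```

```text
t 6.6 pos [625.9 262.9 183. ] phi 86.1 -> [-1.  -0.9 17. ] turn 0.001 q6 1.93 op 0.459 F [-0.7 -0.1 -1.6]
None
```

View pics/c3.png

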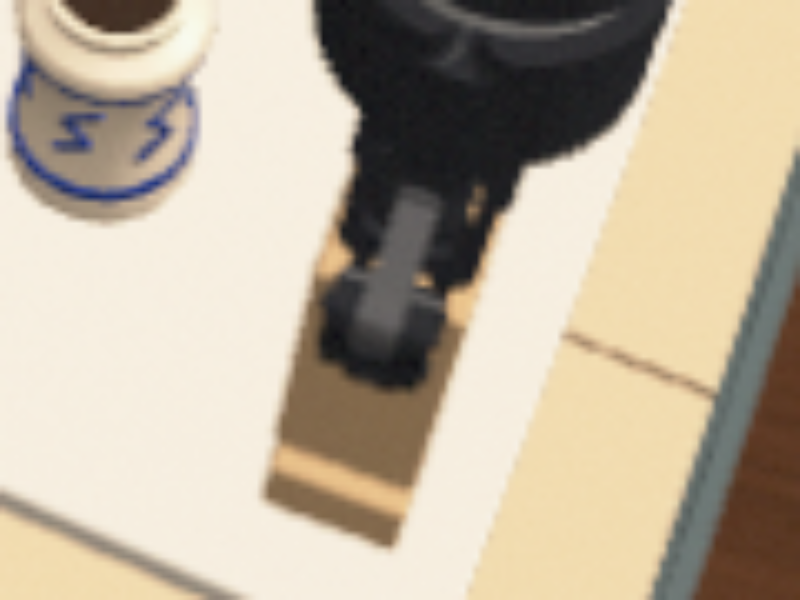

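The crop shows the post hovering in line over the low foot at about (340,480). I'll lower it slowly.

Emit:
jog_arm --pt "-1 -1 5" --pt "-1 -1 9" --pt "-1 -1 12" --pt "-1 -1 14" --pt "-1 -1 15" --pt "-1 -1 15" --turn '[0,0,0,0,0,0]'

```text
t: 7.3
eef_pos: [0.6237, 0.2621, 0.1661]
tool_rot: [-0.0, 0.73, 0.683, -0.0]
ft_force: [0.3, 0.3, -2.7]
opening: 0.458
grasp_force: 51.2
```

Emit:
jog_arm --pt "0 0 0.5" --pt "0 0 1" --pt "0 0 1.5" --pt "0 0 1.5" --turn '[0,0,0,0]'

```text
t: 7.7
eef_pos: [0.6239, 0.2622, 0.1658]
tool_rot: [0.0, 0.73, 0.683, 0.0]
ft_force: [-1.8, -1.1, 5.2]
opening: 0.463
grasp_force: 51.9
```

Emit:
jog_arm --pt "0 0 0" --pt "0 0 0" --pt "0 0 0" --pt "0 0 0" --turn '[0,0,0,0]' --grip 0.8

```text
t: 8.1
eef_pos: [0.6238, 0.262, 0.1645]
tool_rot: [-0.0, 0.73, 0.683, -0.0]
ft_force: [-0.3, 0.4, -0.8]
opening: 0.801
grasp_force: 0.0
```

Emit:
jog_arm --pt "0 0 -8" --pt "0 0 -30" --pt "0 0 -65" --pt "0 0 -105" --pt "0 0 -145" --pt "0 0 -170" --pt "0 0 -180" --pt "0 0 -180" --turn '[0,0,0,0,0,0,0,0]'

```text
t: 8.9
eef_pos: [0.6244, 0.2622, 0.3464]
tool_rot: [0.001, 0.73, 0.683, 0.001]
ft_force: [0.2, 0.6, 0.2]
opening: 0.796
grasp_force: 0.0
```

```bash
python3 -c "
from h import *
grab('wrist','w4')
go(450,-100,330,85)
"
```

```text
t 8.95 pos [623.8 262.1 344.4] phi 86.2 -> [-372.9 -149.2   14.4] turn 0.02 q6 1.93 op 0.8 F [-1.1 -0.5 -1.2]
```

View pics/w4.png

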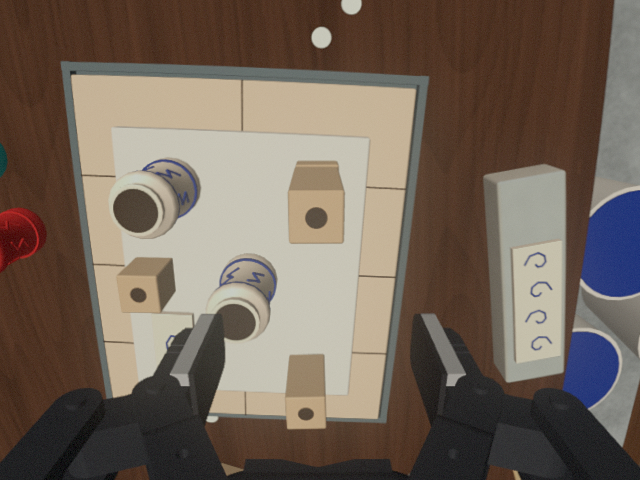

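The wrist view shows the low column standing at (317,217), the mid foot at (139,295) and the high foot at (306,413), with the jars in place. I'll measure all three.

```bash
python3 -c "
from h import *
f=load('w4')
print('col',facem(f,(317,217),.19,50,180,50),onz(f,[(316.5,218)],.19)[0])
print('mid',facem(f,(139,295),.115,53,178),onz(f,[(138.5,295)],.115)[0])
print('high',facem(f,(306,413),.14,50,180,40),onz(f,[(306,413.5)],.14)[0])
for n in((317,217),(306,413)):
    x,y=n;print(f['image'][y-34:y+34:4,x+14,0])
"
```

```text
col (622.4, 262.6, array([36.6, 36.9]), 86.2) [0.62320284 0.26142915 0.19      ]
mid (446.1, 175.8, array([37.2, 37.2]), 86.4) [0.44698984 0.17453304 0.115     ]
high (596.8, 48.4, array([37.3, 37.2]), 86.5) [0.59842715 0.0467252  0.14      ]
[151 152 188 188 189 189 190 187 188 187 188 188 188 188 186 168 198]
[151 152 152 153 155 189 188 187 187 187 188 188 183  85  81  78  83]
```

Emit:
jog_arm --pt "-25 -6 0" --pt "-65 -17 0" --pt "-110 -29 0" --pt "-155 -40 0" --pt "-200 -52 0" --pt "-245 -64 0" --pt "-290 -75 0" --pt "-335 -87 0" --turn '[0.03,0.06,0.1,0.14,0.18,0.22,0.26,0.3]'

```text
t: 9.75
eef_pos: [0.5127, -0.0677, 0.3425]
tool_rot: [-0.001, 0.825, 0.566, -0.001]
ft_force: [0.7, -0.0, -0.4]
opening: 0.798
grasp_force: 0.0
```

```bash
python3 -c "
from h import *
go(438.8,-296,150,62.9)
"
```

```text
t 9.75 pos [512.7 -67.7 342.5] phi 68.9 -> [-239.6   13.3  192.5] turn 0.105 q6 1.67 op 0.798 F [ 0.7 -0.  -0.4]
```

Emit:
jog_arm --pt "-40 2 0" --pt "-85 5 20" --pt "-130 7 50" --pt "-170 9 85" --pt "-205 11 120" --pt "-230 12 150" --pt "-240 13 165" --pt "-240 13 165" --turn '[0.02,0.04,0.06,0.08,0.1,0.105,0.105,0.105]'

```text
t: 10.55
eef_pos: [0.4372, -0.2941, 0.1752]
tool_rot: [-0.004, 0.854, 0.521, -0.001]
ft_force: [-0.4, 0.2, 0.3]
opening: 0.794
grasp_force: 0.0
```

Emit:
jog_arm --pt "0 0 0" --pt "0 0 0" --turn '[0,0]'

```text
t: 10.75
eef_pos: [0.441, -0.2944, 0.1804]
tool_rot: [0.0, 0.853, 0.523, 0.0]
ft_force: [-0.6, 0.2, -0.1]
opening: 0.795
grasp_force: 0.0
```

```bash
python3 -c "
from h import *
go(438.8,-296,50,62.9)
"
```

```text
t 10.75 pos [ 441.  -294.4  180.4] phi 63.0 -> [ -2.4  -1.3 130.4] turn 0.002 q6 1.31 op 0.795 F [-0.6  0.2 -0.1]
```

Emit:
jog_arm --pt "-2 -1 25" --pt "-2 -1 60" --pt "-2 -1 95" --pt "-2 -1 118" --pt "-2 -1 128" --pt "-2 -1 130" --pt "-2 -1 130" --turn '[0,0,0,0,0,0,0]'

```text
t: 11.45
eef_pos: [0.4397, -0.2967, 0.0509]
tool_rot: [0.001, 0.853, 0.522, 0.0]
ft_force: [0.1, -0.9, -0.3]
opening: 0.796
grasp_force: 0.0
```

Emit:
jog_arm --pt "0 0 0" --pt "0 0 0" --pt "0 0 0" --pt "0 0 0" --pt "0 0 0" --pt "0 0 0" --turn '[0,0,0,0,0,0]' --grip 0.3

```text
t: 12.05
eef_pos: [0.4396, -0.2971, 0.0512]
tool_rot: [0.001, 0.853, 0.522, 0.0]
ft_force: [-1.0, 0.1, 5.6]
opening: 0.461
grasp_force: 51.3
```

Emit:
jog_arm --pt "0 0 -10" --pt "0 0 -40" --pt "0 0 -85" --pt "0 0 -130" --pt "0 0 -175" --pt "0 0 -220" --pt "0 0 -250" --pt "0 0 -260" --turn '[0,0,0,0,0,0,0,0]'

```text
t: 12.85
eef_pos: [0.4397, -0.2972, 0.3141]
tool_rot: [0.003, 0.853, 0.522, 0.001]
ft_force: [-0.7, -0.5, -1.9]
opening: 0.461
grasp_force: 51.0
```

```bash
python3 -c "
from h import *
go(446,80,310,86)
"
```

```text
t 12.85 pos [ 439.7 -297.2  314.1] phi 63.0 -> [ 338.9 -165.9    4.1] turn -0.402 q6 1.31 op 0.461 F [-0.7 -0.5 -1.9]
```

Emit:
jog_arm --pt "25 -12 0" --pt "65 -32 0" --pt "105 -51 0" --pt "146 -72 0" --pt "187 -92 0" --pt "228 -112 0" --pt "269 -132 0" --pt "305 -149 0" --turn '[-0.05,-0.1,-0.15,-0.2,-0.25,-0.3,-0.35,-0.4]'

```text
t: 13.65
eef_pos: [0.4434, 0.0451, 0.3087]
tool_rot: [-0.001, 0.731, 0.682, -0.001]
ft_force: [0.5, 0.4, -2.7]
opening: 0.461
grasp_force: 50.9
```

Emit:
jog_arm --pt "25 0 0" --pt "34 0 0" --pt "34 0 0" --pt "34 0 0" --turn '[0,0,0,0]'

```text
t: 14.05
eef_pos: [0.4468, 0.0762, 0.3092]
tool_rot: [-0.0, 0.732, 0.681, -0.001]
ft_force: [0.0, -0.0, -1.5]
opening: 0.459
grasp_force: 50.9
```

```bash
python3 -c "
from h import *
f=grab('wrist','w5');go(446,175,170,86)
"
```

```text
t 14.1 pos [446.9  75.9 309.3] phi 85.8 -> [ 98.8  -8.2 139.3] turn -0.004 q6 1.65 op 0.46 F [-0.4 -0.3 -1.4]
```

View pics/w5.png

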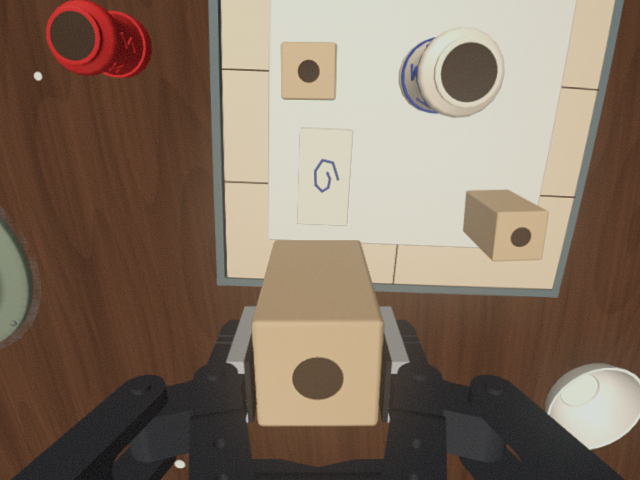

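The wrist view shows the mid foot at (309,71), the high foot at (521,237) and the held post at (318,378).

```bash
python3 -c "
from h import *
f=load('w5')
print('mid',facem(f,(309,71),.115,45,178,45),onz(f,[(309,71)],.115)[0])
print('high',facem(f,(521,237),.14,53,180),onz(f,[(521,237)],.14)[0])
print('held',facem(f,(318,378),.3331,45,180,90),onz(f,[(318,378.5)],.3331)[0])
"
```

```text
mid (446.2, 174.7, array([37.9, 38. ]), 84.6) [0.44660872 0.17428348 0.115     ]
high (597.0, 46.8, array([39.3, 38.6]), 87.8) [0.59795678 0.04561637 0.14      ]
held (445.9, 78.4, array([38.5, 37.8]), 86.0) [0.44628872 0.07706696 0.3331    ]
```

Emit:
jog_arm --pt "20 -1 0" --pt "50 -3 0" --pt "80 -5 10" --pt "96 -7 45" --pt "96.5 -7 85" --pt "96.5 -7 112" --pt "96.5 -7 126" --pt "96.5 -7 129" --turn '[0.01,0.01,0.01,0.01,0.01,0.01,0.01,0.01]'

```text
t: 14.9
eef_pos: [0.446, 0.1721, 0.1788]
tool_rot: [-0.001, 0.736, 0.677, -0.002]
ft_force: [-0.5, -0.3, -1.2]
opening: 0.462
grasp_force: 50.9
```

Emit:
jog_arm --pt "0 0 0" --pt "0 0 0" --pt "0 0 0" --pt "0 0 0" --turn '[0,0,0,0]'

```text
t: 15.3
eef_pos: [0.4478, 0.1737, 0.1817]
tool_rot: [0.0, 0.736, 0.677, 0.001]
ft_force: [0.2, 0.0, -1.8]
opening: 0.458
grasp_force: 50.9
```

```bash
python3 -c "
from h import *
go(447.2,172.7,166.2,85.3)
"
```

```text
t 15.3 pos [447.8 173.7 181.7] phi 85.3 -> [-1.  -0.5 15.5] turn -0.0 q6 1.87 op 0.458 F [ 0.2  0.  -1.8]
```

Emit:
jog_arm --pt "-0.6 0 5" --pt "-0.6 0 9" --pt "-0.6 0 12" --pt "-0.6 0 13" --pt "-0.6 0 13.5" --pt "-0.6 0 13.5" --turn '[0,0,0,0,0,0]'

```text
t: 15.9
eef_pos: [0.4471, 0.1731, 0.1672]
tool_rot: [-0.0, 0.735, 0.678, -0.0]
ft_force: [-0.8, -0.5, -2.9]
opening: 0.461
grasp_force: 50.9
```

Emit:
jog_arm --pt "0 0 0.5" --pt "0 0 1" --pt "0 0 1.5" --pt "0 0 1.5" --turn '[0,0,0,0]'

```text
t: 16.3
eef_pos: [0.4473, 0.1731, 0.1662]
tool_rot: [0.0, 0.735, 0.678, 0.0]
ft_force: [-1.9, -0.6, 3.2]
opening: 0.461
grasp_force: 51.6
```

Contact at 3 N. Releasing and rising.

Emit:
jog_arm --pt "0 0 0" --pt "0 0 0" --pt "0 0 0" --pt "0 0 0" --turn '[0,0,0,0]' --grip 0.7

```text
t: 16.7
eef_pos: [0.4471, 0.1731, 0.1657]
tool_rot: [-0.0, 0.735, 0.678, -0.0]
ft_force: [0.2, 0.4, -0.3]
opening: 0.701
grasp_force: 0.0
```

Emit:
jog_arm --pt "0 0 -8" --pt "0 0 -30" --pt "0 0 -65" --pt "0 0 -105" --pt "0 0 -145" --pt "0 0 -170" --pt "0 0 -180" --pt "0 0 -180" --turn '[0,0,0,0,0,0,0,0]'

```text
t: 17.5
eef_pos: [0.4477, 0.1732, 0.347]
tool_rot: [0.001, 0.735, 0.678, 0.001]
ft_force: [0.3, 0.8, -0.6]
opening: 0.7
grasp_force: 0.0
```

```bash
python3 -c "
from h import *
f=grab('wrist','w6')
s=proj(f,[[.447,.174,.19]])[0].round().astype(int);print(s)
print(facem(f,s,.19,50,180,50))
go(548.7,-292,150,102.8)
"
```

```text
[317 215]
(446.0, 174.8, array([38. , 37.9]), 85.3)
t 17.55 pos [447.  173.1 345.4] phi 85.3 -> [-455.2  139.5  195.4] turn -0.305 q6 1.87 op 0.698 F [-0.3 -0.3 -0.5]
```

View pics/w6.png

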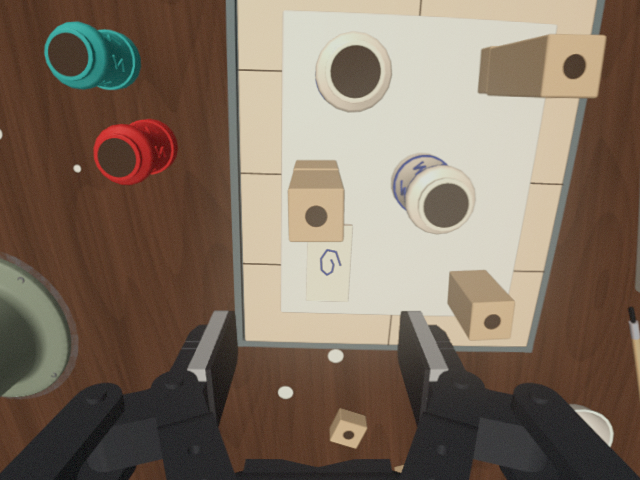

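The mid column is at (316,216), aligned with its foot; the low column is at (570,65) and the high foot at (492,320). Next, the 50 mm post.

Emit:
jog_arm --pt "-25 8 0" --pt "-65 20 0" --pt "-110 34 0" --pt "-155 48 0" --pt "-200 61 0" --pt "-245 75 0" --pt "-290 89 0" --pt "-335 103 0" --turn '[-0.03,-0.06,-0.1,-0.14,-0.18,-0.22,-0.26,-0.3]' --grip 0.8

```text
t: 18.35
eef_pos: [0.5215, -0.1708, 0.3435]
tool_rot: [-0.002, 0.625, 0.78, -0.0]
ft_force: [0.3, 0.7, 0.2]
opening: 0.798
grasp_force: 0.0
```

```bash
python3 -c "
from h import *
go(548.7,-292,150,102.8)
"
```

```text
t 18.35 pos [ 521.5 -170.8  343.5] phi 102.6 -> [-124.2    0.2  193.5] turn -0.004 q6 0.9 op 0.798 F [0.3 0.7 0.2]
```

Emit:
jog_arm --pt "-30 0 10" --pt "-65 0 40" --pt "-95 0 75" --pt "-115 0 115" --pt "-122 0 150" --pt "-122 0 180" --pt "-122 0 200" --pt "-122 0 200" --turn '[0,0,0,0,0,0,0,0]'

```text
t: 19.15
eef_pos: [0.5451, -0.2861, 0.14]
tool_rot: [-0.005, 0.626, 0.78, -0.0]
ft_force: [0.1, 0.4, -0.6]
opening: 0.8
grasp_force: 0.0
```

Emit:
jog_arm --pt "0 0 0" --pt "0 0 0" --pt "0 0 0" --turn '[0,0,0]'

```text
t: 19.45
eef_pos: [0.5494, -0.2888, 0.1472]
tool_rot: [0.001, 0.626, 0.78, 0.0]
ft_force: [-0.5, -0.2, -0.0]
opening: 0.799
grasp_force: 0.0
```

```bash
python3 -c "
from h import *
go(548.7,-292,29,102.8)
"
```

```text
t 19.45 pos [ 549.4 -288.8  147.2] phi 102.5 -> [ -3.   -1.4 118.2] turn -0.005 q6 0.75 op 0.799 F [-0.5 -0.2 -0. ]
```

Emit:
jog_arm --pt "-3 -1 25" --pt "-3 -1 60" --pt "-3 -1 90" --pt "-3 -1 108" --pt "-3 -1 116" --pt "-3 -1 118" --pt "-3 -1 118" --turn '[-0.005,-0.005,-0.005,-0.005,-0.005,-0.005,-0.005]'

```text
t: 20.15
eef_pos: [0.5491, -0.292, 0.0289]
tool_rot: [0.001, 0.624, 0.781, 0.0]
ft_force: [-0.3, -0.6, 0.8]
opening: 0.801
grasp_force: 0.0
```

Emit:
jog_arm --pt "0 0 0" --pt "0 0 0" --pt "0 0 0" --pt "0 0 0" --pt "0 0 0" --pt "0 0 0" --turn '[0,0,0,0,0,0]' --grip 0.3

```text
t: 20.75
eef_pos: [0.5494, -0.2921, 0.0292]
tool_rot: [0.001, 0.624, 0.781, 0.0]
ft_force: [-0.6, 0.4, 6.7]
opening: 0.459
grasp_force: 51.3
```

Emit:
jog_arm --pt "0 0 -10" --pt "0 0 -40" --pt "0 0 -85" --pt "0 0 -130" --pt "0 0 -175" --pt "0 0 -220" --pt "0 0 -260" --pt "0 0 -280" --turn '[0,0,0,0,0,0,0,0]'

```text
t: 21.55
eef_pos: [0.549, -0.2919, 0.3128]
tool_rot: [0.003, 0.624, 0.781, 0.0]
ft_force: [1.5, -0.7, -1.8]
opening: 0.461
grasp_force: 50.7
```

```bash
python3 -c "
from h import *
go(598,-48,310,86.5)
"
```

```text
t 21.55 pos [ 549.  -291.9  312.8] phi 102.8 -> [227.1 101.7   2.8] turn 0.284 q6 0.74 op 0.461 F [ 1.5 -0.7 -1.8]
```

Emit:
jog_arm --pt "25 11 0" --pt "65 29 0" --pt "105 47 0" --pt "145 65 0" --pt "185 83 0" --pt "215 96 0" --pt "227 102 0" --pt "227 102 0" --turn '[0.04,0.08,0.12,0.16,0.2,0.24,0.284,0.284]'

```text
t: 22.35
eef_pos: [0.5974, -0.0454, 0.308]
tool_rot: [-0.0, 0.727, 0.687, -0.0]
ft_force: [0.1, -0.2, -1.8]
opening: 0.456
grasp_force: 50.7
```

Emit:
jog_arm --pt "0 0 0" --pt "0 0 0" --pt "0 0 0" --turn '[0,0,0]'

```text
t: 22.65
eef_pos: [0.5974, -0.0488, 0.3078]
tool_rot: [0.0, 0.729, 0.685, -0.0]
ft_force: [-0.4, -0.3, -1.4]
opening: 0.461
grasp_force: 50.7
```

```bash
python3 -c "
from h import *
f=grab('wrist','w7');go(598,46,170,86.5);zt=ctrl.sense()['eef_pos'][2]+.0208
x,y=proj(f,[[.598,.046,.14]])[0].round().astype(int);print(x,y)
print('high',[facem(f,(x,y),.14,45,t,50) for t in(175,185)])
g=f['image'][:,:,0].astype(float)
def hole(x,y,r):
    w=(g[y-r:y+r,x-r:x+r]<140);yy,xx=np.mgrid[y-r:y+r,x-r:x+r];return xx[w].mean(),yy[w].mean()
h=hole(x,y,17);print(h,onz(f,[h],.14)[0])
print('held',facem(f,(318,378),zt,45,180,90)); h=hole(318,378,38);print(h,onz(f,[h],zt)[0])
"
```

```text
t 22.7 pos [597.4 -48.7 307.8] phi 86.4 -> [ 94.5  -5.3 137.8] turn -0.001 q6 1.43 op 0.457 F [-0.3  0.2 -1.6]
311 75
high [(597.7, 45.8, array([38.3, 38.6]), 88.0), (597.6, 45.9, array([38. , 38.2]), 87.7)]
(np.float64(310.80313199105143), np.float64(75.23266219239373)) [0.59783985 0.04561966 0.14      ]
held (596.4, -48.1, array([38.6, 37.9]), 86.6)
(np.float64(317.18679245283016), np.float64(375.56477987421385)) [ 0.59648709 -0.04914423  0.32858075]
```

View pics/w7.png

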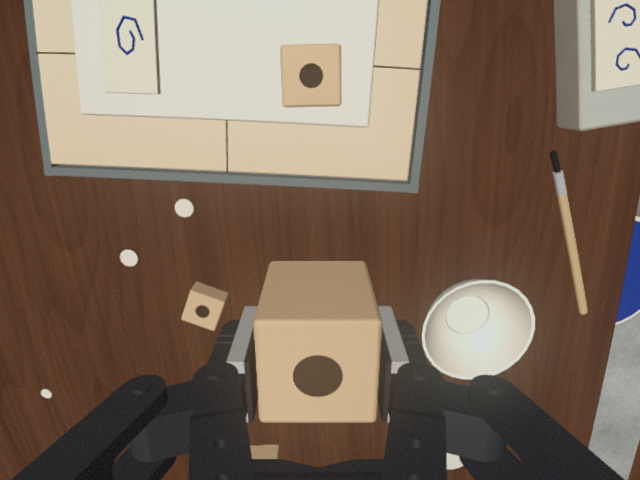

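The high foot is at (311,75) and the held post at (317,376); the corrections are small.

Emit:
jog_arm --pt "20 -1 0" --pt "50 -2 0" --pt "80 -4 10" --pt "94 -4.5 45" --pt "94 -4.5 85" --pt "94 -4.5 110" --pt "94 -4.5 122" --pt "94 -4.5 124" --turn '[-0.022,-0.022,-0.022,-0.022,-0.022,-0.022,-0.022,-0.022]'

```text
t: 23.5
eef_pos: [0.598, 0.046, 0.1825]
tool_rot: [-0.001, 0.721, 0.693, -0.001]
ft_force: [-0.3, -0.3, -0.9]
opening: 0.46
grasp_force: 50.6
```

Emit:
jog_arm --pt "0 0 0" --pt "0 0 0" --pt "0 0 0" --pt "0 0 0" --turn '[0,0,0,0]'

```text
t: 23.9
eef_pos: [0.5995, 0.0464, 0.1849]
tool_rot: [0.001, 0.721, 0.693, 0.001]
ft_force: [0.6, -0.8, -1.8]
opening: 0.459
grasp_force: 50.6
```

```bash
python3 -c "
from h import *
go(598.7,45.7,169.2,87.8)
"
```

```text
t 23.9 pos [599.5  46.4 184.9] phi 87.8 -> [-0.8 -0.8 15.7] turn -0.001 q6 1.56 op 0.459 F [ 0.6 -0.8 -1.8]
```

Emit:
jog_arm --pt "-0.5 -0.3 5" --pt "-0.5 -0.3 9" --pt "-0.5 -0.3 12" --pt "-0.5 -0.3 13" --pt "-0.5 -0.3 13.5" --pt "-0.5 -0.3 13.5" --turn '[0,0,0,0,0,0]'

```text
t: 24.5
eef_pos: [0.5985, 0.0461, 0.1702]
tool_rot: [-0.0, 0.721, 0.693, -0.0]
ft_force: [-1.5, 0.5, -0.4]
opening: 0.461
grasp_force: 50.6
```

Emit:
jog_arm --pt "0 0 0.5" --pt "0 0 1" --pt "0 0 1.5" --pt "0 0 1.5" --turn '[0,0,0,0]'

```text
t: 24.9
eef_pos: [0.5987, 0.046, 0.1692]
tool_rot: [0.0, 0.721, 0.693, 0.0]
ft_force: [-0.9, 0.3, 2.5]
opening: 0.459
grasp_force: 51.1
```

Emit:
jog_arm --pt "0 0 0" --pt "0 0 0" --pt "0 0 0" --pt "0 0 0" --turn '[0,0,0,0]' --grip 0.75

```text
t: 25.3
eef_pos: [0.5985, 0.0461, 0.1687]
tool_rot: [-0.0, 0.721, 0.693, -0.0]
ft_force: [0.7, -0.0, -0.1]
opening: 0.752
grasp_force: 0.0
```

Emit:
jog_arm --pt "0 0 -8" --pt "0 0 -30" --pt "0 0 -65" --pt "0 0 -105" --pt "0 0 -145" --pt "0 0 -170" --pt "0 0 -180" --pt "0 0 -180" --turn '[0,0,0,0,0,0,0,0]'

```text
t: 26.1
eef_pos: [0.5992, 0.0461, 0.3502]
tool_rot: [0.001, 0.721, 0.693, 0.001]
ft_force: [0.1, 1.2, -0.0]
opening: 0.751
grasp_force: 0.0
```

Emit:
jog_arm --pt "-20 0 0" --pt "-50 0 0" --pt "-80 0 0" --pt "-100 0 0" --pt "-100 0 0" --pt "-100 0 0" --turn '[0,0,0,0,0,0]'

```text
t: 26.7
eef_pos: [0.594, -0.0538, 0.347]
tool_rot: [-0.001, 0.721, 0.693, -0.001]
ft_force: [-0.3, -0.1, -0.3]
opening: 0.75
grasp_force: 0.0
```

```bash
python3 -c "
from h import *
s=grab('scene','s8');f=grab('wrist','w8')
x,y=proj(f,[[.598,.046,.19]])[0].round().astype(int)
print('high col',(x,y),facem(f,(x,y),.19,45,180,50))
cv2.imwrite('pics/c8.png',cv2.resize(s['image'][225:390,230:450],(800,600),interpolation=cv2.INTER_CUBIC)[:,:,::-1])
print(ctrl.sense()['t'])
"
```

```text
high col (np.int64(320), np.int64(67)) (597.5, 45.5, array([37.5, 38.6]), 87.8)
26.8
```

View pics/c8.png

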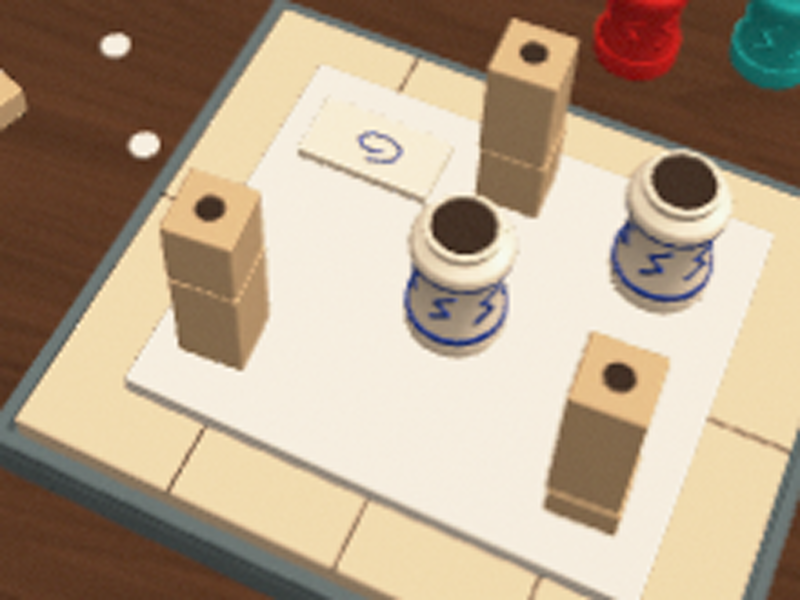

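The crop shows all three columns standing square on their feet, tops at (533,52), (210,208) and (619,377), with both jars undisturbed and offsets of about 1 mm or less. I'm handing in.

```bash
python3 -c "
from h import *
print(ctrl.job_done())"
```

```text
the job is handed in; nothing more can be done
None
```

The job is handed in at about 27 s: the 100, 75 and 50 mm posts stand on the low, mid and high feet, in line and centred to about 1 mm in the camera measurements; the jars and the 25 and 125 mm posts were never touched.

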